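# Put the lamp on with the amber key of the switch in the lazy susan

## Task

Put the reading lamp on: with the fingertips, gently press the key with the amber disc on the four-key lamp switch lying in the teal lazy susan caddy, right down, then let it spring back and draw the hand clear. Do not press the other three keys, pick up or shift the switch, turn the caddy, or disturb anything else in it or on the table.

Things in the scene. Friction and masses are not known exactly. Their poses are not given: they have to be found in the camera images.
- key_amber (a joint): the key to press: spring key with a 26 mm amber disc on its light grey 36 mm square cap. Value in m: 0 = up, 0.004 = fully down (stop). About 1 N starts it moving and 5 N brings it fully down; it springs back when let go
- key_amber_top (a point): centre of the top face of the amber key, 21 mm along +x and 21 mm along +y of the switch's own centre; z axis up, x and y axes along the switch's edges; moves down with the key
- key_blue (a joint): not to be pressed: spring key with a 26 mm blue disc on its light grey 36 mm square cap. Value in m: 0 = up, 0.004 = fully down (stop). About 1 N starts it moving and 5 N brings it fully down; it springs back when let go
- key_blue_top (a point): centre of the top face of the blue key, 21 mm along +x and 21 mm along -y of the switch's own centre; z axis up, x and y axes along the switch's edges; moves down with the key
- key_green (a joint): not to be pressed: spring key with a 26 mm green disc on its light grey 36 mm square cap. Value in m: 0 = up, 0.004 = fully down (stop). About 1 N starts it moving and 5 N brings it fully down; it springs back when let go
- key_green_top (a point): centre of the top face of the green key, 21 mm along -x and 21 mm along -y of the switch's own centre; z axis up, x and y axes along the switch's edges; moves down with the key
- key_red (a joint): not to be pressed: spring key with a 26 mm red disc on its light grey 36 mm square cap. Value in m: 0 = up, 0.004 = fully down (stop). About 1 N starts it moving and 5 N brings it fully down; it springs back when let go
- key_red_top (a point): centre of the top face of the red key, 21 mm along -x and 21 mm along +y of the switch's own centre; z axis up, x and y axes along the switch's edges; moves down with the key
- switch: wireless lamp switch, loose, 220 g, lying face up in one of the caddy's four compartments: white square housing 90 x 90 x 18 mm, four keys in a 2 x 2 pattern, 42 mm between centres, 6 mm between caps, cap tops 26 mm above its underside, 46 mm above the table. Origin: centre of the underside; z up, x and y along its edges
- caddy_foot: fixed foot of the teal plastic lazy susan caddy, 170 mm across. Origin: on the turning axis at table height
- caddy_hub (a point): top of the 28 mm round button at the centre of the caddy's tray, 57 mm above the table. Tray: round, 324 mm across, floor 20 mm and rim 50 mm above the table; two crossing divider walls, 4 mm thick, tops 46 mm above the table, lie along this point's x and y axes and make four quarter compartments
- caddy (a joint): turn of the tray on its foot, rad, 0 at the start, positive anticlockwise from above; turns very easily (0.02 N m), so a sideways push swings it round
- coasters: stack of round cork coasters, 90 mm across, 25 mm high, in a compartment of the caddy. Origin: centre of the underside
- sweet_jar: small closed amber glass jar, 66 mm across, 68 mm high, in a compartment of the caddy. Origin: centre of the underside
- card_box: blue box of playing cards, 62 x 90 x 20 mm, lying flat in a compartment of the caddy. Origin: centre of the underside
- mug: white ceramic mug on the table, 82 mm across, 95 mm high, handle at its +y. Origin: centre of the underside
- spinning_top: wooden spinning top on the table, 60 mm across, 67 mm high, stood upside down on its flat stem end. Origin: centre of the underside
- pencil_cup: steel pencil cup on the table, 76 mm across, 100 mm high, its pencils reach to 175 mm. Origin: centre of the underside
- magenta_box: closed magenta plastic box on the table, 94 x 124 mm, 66 mm high. Origin: centre of the underside
Things that resemble listed ones, but are neither listed nor needed, are in the scene too. What is shaped like the switch but pink, purple or yellow is not meant.

How it is judged (in metres and radians):
On the way:
1. the fingers have the amber key pressed down (value of joint key_amber above 0.003 m and contact force between the fingers and switch above 0.5 N), for 0.1 s.
At the end, for the whole second after the job is handed in: The amber key has been pressed by the fingers to at least 3 of its 4 mm for 0.1 s and is up again, as are the other keys (within 1 mm); the switch lies flat and at rest within 12 mm of where it was, the caddy is within 0.12 rad of where it was, and every other thing within 15 mm (value of joint each of key_amber, key_blue, key_green, key_red below 0.001 m and value of joint caddy between -0.12 and 0.12 rad and distance of switch from where it was at the start of the episode below 0.012 m and angle between switch's own z axis and vertical below 0.05 rad and linear speed of switch below 0.01 m/s and distance of each of mug, spinning_top, pencil_cup, magenta_box, coasters, sweet_jar, card_box from where it was at the start of the episode below 0.015 m); the robot touches nothing.
It fails at once if another key is pressed (1.5 mm or more) (value of joint any of key_blue, key_green, key_red above 0.0015 m).
It fails at once if the switch is pressed hard (over 20 N) (contact force between the arm and switch above 20 N).
It fails at once if the switch is lifted, tipped or shifted (underside 8 mm up, 0.15 rad, 12 mm) (height (world z) of switch above 0.028 m or angle between switch's own z axis and vertical above 0.15 rad or distance of switch from where it was at the start of the episode above 0.012 m).
It fails at once if the caddy is turned (0.12 rad or more) (value of joint caddy above 0.12 rad or value of joint caddy below -0.12 rad).
It fails at once if something else is shifted, lifted or knocked over (15 mm or 0.3 rad) (distance of any of mug, spinning_top, pencil_cup, magenta_box, coasters, sweet_jar, card_box from where it was at the start of the episode above 0.015 m or angle between any of mug, spinning_top, pencil_cup, magenta_box, coasters, sweet_jar, card_box's own z axis and vertical above 0.3 rad).
It also fails if it takes over 32 s, if anything falls off the work surface, if the arm or the gripper's body presses on something with over 40 N, if the wrist force passes 120 N, or if a joint passes its speed limit or range.

## Robot

A 6-joint arm with a two-finger parallel gripper is mounted at the origin on the work surface. World frame = base frame: x ahead of the robot, y to its left, z up, the work surface at z = 0. Lengths are in mm, angles in rad, forces in N, time in s.
With the tool pointing down it reaches from about 350 to 975 mm from the base axis. Payload 7.1 kg.
Tool frame: the origin (TCP) lies at the very end of the fingers, on their centre line; the grasp point (between the pads) lies 19 mm behind it; z points along the fingers, y is the line along which they close (so a half turn about z gives the same grasp; the last joint's range is limited). The gripper opens to 88 mm and grips with 3 to 60 N. Pads are 20 mm wide; open, the fingers measure 115 mm over their backs; the gripper's body (75 mm by 178 mm) begins 61 mm behind the grasp point.
Start: joints at [1.109, 0.423, 1.63, -0, 1.089, -0.019], TCP at [267.762, 564.72, 222.675] pointing down, gripper open.
Joint ranges: [-3, 3], [-0.9, 2.11], [0.09, 2.58], [-1.31, 4.45], [0.11, 2.69], [-2.54, 2.54]. Speed limits (rad/s): [2.39, 2.39, 3.01, 3.14, 3.14, 3.14].

## Interface

Orientations are given as a rotation vector (axis times angle).
In Python, from workcell import ctrl, optics gives the robot as it stands.
- The arm moves only by the shell command python3 -m jog 'ROWS'. ROWS is JSON, a list of rows, each a list of 7 numbers: the shift along the tool's x, y, z in units of 40 mm (1.0 is 40 mm), then the turn, a rotation vector about the tool's x, y, z in units of 6 degrees (1.0 is 6 degrees), then the opening, from 0 (shut) to 1 (fully open). A call has 1 to 20 rows; each row shifts and turns the commanded pose from where the row before left it, along the tool's axes as they then stand; what a row does not reach is not made up. A row lasts 1/10 s, in which the tool goes at most 50 mm and 8.59 degrees, less where a joint would pass 70% of its speed; a pose out of reach is approached as far as the arm can. A call is refused whole if a number of a shift passes 1 or a number of a turn 1, either way. A call with a gripper value outside its range is refused whole. The fingers move at their own pace and stop on an object; the grip force is fixed at half the most. Time passes only in rows, so rows that do not move let the fingers close. It gives the time, the measured TCP pose, the force, the opening and the grip force at its end, in the units of the state.
- ctrl.get_obs(): the state, without advancing time (a new reading comes with each control period).
- optics.get_image(name): name is "side" or "top"; returns the picture (420x560x3 uint8, red, green, blue); there is no depth.
- optics.camera_model(name): a dict with "fov_y" (degrees; the focal length in pixels is half the picture's height over the tangent of half this angle, whatever the lens; pixels are square), "cx", "cy" (the principal point, pixels), "view" (4x4, takes a point from world to camera coordinates). Camera axes: x right, y up, looking along -z (the intrinsics and any distortion apply to the point x, -y, -z); pixel columns grow to the right and rows downward; lengths in mm; the calibration is good to about 2 mm. A picture is of the moment at which its call begins. camera_model takes no time and is no camera call.
- ctrl.close_job(): hands the job in; it is judged then, once.
Trained networks look in the newest picture that a camera, given by its name, has taken for a name from the list of things; names that differ only in an ending like _2 or _b are one class to them, and where a whole thing is asked for, a point or a joint stands for the part that bears it (a point fixed in the world has none). Each returns a list of dicts, best first, with "conf" (0 to 1); they miss things now and then, are a little off and sometimes report something else, mostly with a low value. They report only what shows in the picture. A call takes as long as a camera call. They do not tell look-alikes from the thing itself.
- optics.masks_of(target, camera): "pixels" (420x560 bool, what is visible of it) and "extent" ([centre column, centre row, width, height] in pixels, round what is visible of it).
The state is a dict: "t": time; "qpos": joint angles; "qvel": joint speeds; "joint_torque": joint torques, N m; "ee_pos": TCP position; "orientation": TCP orientation; "ft_force": force on the tool from outside, world axes, zero at the start; "moment": the same for the moment, N m; "width": finger opening in mm; "grasp_force": force on a finger pad.
Only numpy, scipy, OpenCV 4.12 (cv2) and the standard library are available. Lean on these libraries where they do the work, as an engineer would, in place of code of your own. Each camera call takes 0.05 s, during which the arm holds its last target. There are 200 camera calls.

## Working session

There is one attempt and no reset: what is moved stays moved. The work goes in short steps, Python scripts to look and compute and a shell command to move; the robot and the scene stay as the last step left them, time stands still between calls to the robot, and variables do not carry over. Pictures are saved under pics/ and viewed, at most 10 in all, crops included, and the job is handed in when it is done.

```bash
mkdir -p pics
python3 - <<'E'
from workcell import ctrl, optics
import cv2
for n in("top","side"):
    im=optics.get_image(n); cv2.imwrite(f"pics/{n}0.png",im[:,:,::-1]); m=optics.camera_model(n); print(n,m)
    for t in ("key_amber","switch"):
        for d in optics.masks_of(t,n): print(n,t,d["conf"],d["extent"])
o=ctrl.get_obs(); print(o)
E
```

```text
top {'fov_y': 44.39881793472052, 'cx': 283.48278841265613, 'cy': 218.378155304232, 'view': array([[-1.65545729e-02, -9.99862924e-01,  2.81870850e-04,
        -9.45991586e+01],
       [ 9.79221576e-01, -1.61558297e-02,  2.02148692e-01,
        -5.14601453e+02],
       [-2.02116429e-01,  3.62249928e-03,  9.79354801e-01,
        -1.36352627e+03],
       [ 0.00000000e+00,  0.00000000e+00,  0.00000000e+00,
         1.00000000e+00]])}
top key_amber 0.56 [435.2, 246.9, 19.7, 15.3]
top key_amber 0.54 [159.9, 239.3, 18.5, 14.8]
top key_amber 0.5 [307.8, 191.6, 14.0, 12.5]
top key_amber 0.45 [478.0, 212.4, 17.2, 13.0]
top switch 0.97 [432.4, 260.4, 47.9, 42.7]
top switch 0.95 [473.3, 221.7, 44.0, 41.2]
top switch 0.86 [310.6, 203.4, 44.5, 43.6]
top switch 0.67 [154.6, 252.9, 37.4, 39.9]
side {'fov_y': 56.61135343915597, 'cx': 274.05416184945034, 'cy': 207.16189473670747, 'view': array([[ 9.14476913e-01, -4.03903310e-01,  2.43740077e-02,
        -5.05237347e+02],
       [ 2.37802961e-01,  5.85192202e-01,  7.75241794e-01,
        -1.13470818e+02],
       [-3.27386206e-01, -7.03144511e-01,  6.311
[... 508 characters left out ...]
245.8, 297.3, 36.7, 53.6]
{'t': 0.3, 'qpos': array([ 1.10902278e+00,  4.23376304e-01,  1.63011384e+00,  9.29514314e-06,
        1.08861210e+00, -1.90241588e-02]), 'qvel': array([-0.00077717, -0.00067907, -0.00150057,  0.00191315,  0.00082545,
        0.00294169]), 'joint_torque': array([ 3.41256500e-04, -5.44070292e+01, -2.73543638e+01,  6.43285853e-02,
        2.04576692e-02, -7.81571748e-05]), 'ee_pos': array([267.6765495 , 564.58584034, 222.41827982]), 'orientation': array([-6.89780759e-01, -3.06479914e+00,  7.74331792e-04]), 'ft_force': array([-0.77263497, -0.34917199,  0.20729654]), 'moment': array([ 0.0265007 ,  0.02908635, -0.03645433]), 'grasp_force': 0.0, 'width': 87.83842695371418}
```

View pics/top0.png

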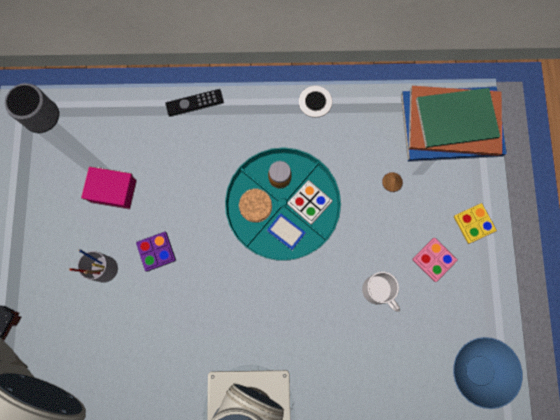

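View pics/side0.png

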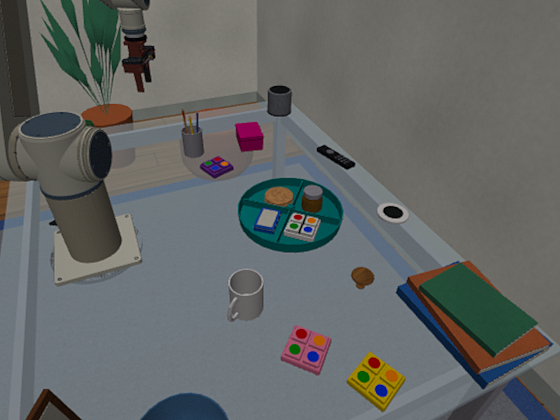

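The pictures show four switch-shaped things. In the top view they are white in the caddy (310,203), purple (155,251), pink (434,260) and yellow (475,223). I choose the white one in the teal caddy, with its amber disc at about (309,190). Next I'll check it in a crop and measure.

```bash
cat > h.py <<'E'
import numpy as np
from workcell import ctrl, optics
def f(m): return 210/np.tan(np.radians(m["fov_y"]/2))
def back(n,u,v,z):
    m=optics.camera_model(n); V=m["view"]; R=V[:3,:3]; c=-R.T@V[:3,3]
    d=R.T@np.array([(u-m["cx"])/f(m),-(v-m["cy"])/f(m),-1]); return c+d*(z-c[2])/d[2]
def proj(n,p):
    m=optics.camera_model(n); q=m["view"][:3,:3]@p+m["view"][:3,3]; return m["cx"]+f(m)*q[0]/-q[2], m["cy"]-f(m)*q[1]/-q[2]
E
python3 - <<'E'
from h import *
import cv2
print({k for k in optics.camera_model("top")}, proj("top",ctrl.get_obs()["ee_pos"]),proj("side",ctrl.get_obs()["ee_pos"]))
out=[]
for n,(x0,y0,x1,y1) in dict(top=(284,176,336,228),side=(278,206,326,244)).items():
    im=cv2.imread(f"pics/{n}0.png"); c=im[y0:y1,x0:x1]; hsv=cv2.cvtColor(c,cv2.COLOR_BGR2HSV)
    out.append(cv2.resize(c,(390,390),interpolation=cv2.INTER_CUBIC))
    H,S,V=cv2.split(hsv)
    for name,lo,hi in(("amber",10,25),("red",-5,5),("green",50,75),("blue",105,125)):
        Hh=np.where(H>170,H.astype(int)-180,H)
        w=((Hh>=lo)&(Hh<=hi)&(S>110)&(V>90)).astype(np.uint8)
        k,l,st,ce=cv2.connectedComponentsWithStats(w)
        for i in range(1,k):
            if st[i,4]>12:
                u,v=ce[i]+[x0,y0]; print(n,name,st[i,4],round(u,1),round(v,1),back(n,u,v,46).round(1))
    for t in("caddy_hub","switch","mug","magenta_box","spinning_top"):
        for d in optics.masks_of(t,n)[:1]:
            e=d["extent"]; print(n,t,e,back(n,e[0],e[1],46).round(0))
cv2.imwrite("pics/crop.png",np.hstack(out))
E
```

```text
{'fov_y', 'view', 'cx', 'cy'} (np.float64(-1.5733260740099695), np.float64(311.4582630829392)) (np.float64(144.77575830927012), np.float64(85.93011723558052))
top amber 62 309.1 190.3 [ 593.4 -176.    46. ]
top red 53 299.2 201.1 [ 562.6 -147.8   46. ]
top green 45 310.4 210.9 [ 534.2 -178.2   46. ]
top blue 54 320.5 199.9 [ 565.3 -207.1   46. ]
top blue 34 290.5 222.0 [ 503.9 -122.4   46. ]
top caddy_hub [283.9, 202.5, 119.3, 108.4] [ 559. -105.   46.]
top switch [432.4, 260.4, 47.9, 42.7] [ 391. -506.   46.]
top mug [382.8, 291.6, 34.8, 37.1] [ 309. -367.   46.]
top magenta_box [108.7, 187.6, 55.9, 45.0] [610. 385.  46.]
top spinning_top [394.1, 182.2, 21.1, 19.3] [ 613. -415.   46.]
side amber 37 311.3 220.1 [ 594.9 -174.5   46. ]
side red 32 297.7 216.8 [ 564.2 -145.5   46. ]
side green 30 293.5 225.6 [ 535.4 -176.2   46. ]
side blue 14 278.6 213.3 [ 518.2 -109.2   46. ]
side blue 35 307.6 228.9 [ 566.6 -204.7   46. ]
side caddy_hub [291.4, 213.8, 102.5, 73.7] [ 553. -126.   46.]
side switch [301.0, 228.8, 34.8, 25.3] [ 549. -197.   46.]
side mug [245.8, 295.8, 34.0, 53.0] [ 318. -360.   46.]
side magenta_box [248.8, 136.2, 25.1, 25.7] [604. 366.  46.]
side spinning_top [363.1, 279.1, 24.5, 27.1] [ 609. -425.   46.]
```

View pics/crop.png

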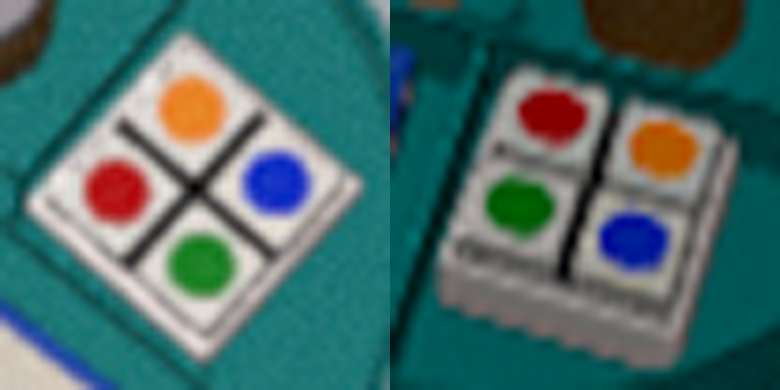

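The crop shows the white switch, with amber at the far corner (309,190 in the top view), red on the left, blue on the right and green nearest. Both cameras agree to about 2 mm, which puts amber at roughly (594,-175). Now I'll work out the motion in the tool frame.

```bash
cat >> h.py <<'E'
from scipy.spatial.transform import Rotation as Ro
T=np.array([594.2,-175.2,46])
def st():
    o=ctrl.get_obs(); R=Ro.from_rotvec(o["orientation"]).as_matrix()
    ya=np.degrees(np.arctan2(R[1,1],R[0,1])); print("t",o["t"],"pos",o["ee_pos"].round(1),"tool z",R[:,2].round(4),"yang",ya.round(1),"F",o["ft_force"].round(2),"w",round(o["width"],1),"q",o["qpos"].round(2))
    e=(-42.9-ya+45)%90-45
    print("turn about world z to align (deg)",e,"-> tool z units",-e/6)
    d=T+[0,0,40]-o["ee_pos"]; print("to 40 above, tool units now",(R.T@d/40).round(3),"after turn",((R@Ro.from_euler("z",-e,degrees=True).as_matrix()).T@d/40).round(3))
E
python3 -c "from h import *;st()"
```

```text
t 0.8 pos [267.8 564.7 222.7] tool z [ 0.e+00  1.e-04 -1.e+00] yang 64.6 F [0.23 0.23 0.58] w 87.8 q [ 1.11  0.42  1.63  0.    1.09 -0.02]
turn about world z to align (deg) -17.52480316822181 -> tool z units 2.920800528036968
to 40 above, tool units now [-15.3   -13.217   3.417] after turn [-18.57   -7.996   3.417]
```

```bash
python3 -m jog '[[0,0,0,0,0,0.97,0],[0,0,0,0,0,0.97,0],[0,0,0,0,0,0.97,0],[-0.4,-0.17,0,0,0,0,0],[-0.75,-0.32,0,0,0,0,0],[-0.75,-0.32,0,0,0,0,0],[-0.75,-0.32,0,0,0,0,0],[-0.75,-0.32,0,0,0,0,0],[-0.75,-0.32,0,0,0,0,0],[-0.75,-0.32,0,0,0,0,0],[-0.75,-0.32,0,0,0,0,0],[-0.75,-0.32,0,0,0,0,0],[-0.75,-0.32,0,0,0,0,0],[-0.75,-0.32,0,0,0,0,0],[-0.75,-0.32,0,0,0,0,0],[-0.75,-0.32,0,0,0,0,0],[-0.75,-0.32,0,0,0,0,0],[-0.4,-0.17,0,0,0,0,0],[0,0,0,0,0,0,0],[0,0,0,0,0,0,0]]'; python3 -c "from h import *;st()"
```

```text
t: 2.8
ee_pos: [454.4, 145.3, 222.7]
orientation: [-1.147, -2.924, -0.0]
ft_force: [0.2, -0.5, -0.1]
width: 0.5
grasp_force: 0.0
t 2.8 pos [454.4 145.3 222.7] tool z [-3.e-04  1.e-04 -1.e+00] yang 47.2 F [ 0.19 -0.47 -0.1 ] w 0.5 q [ 0.28  0.2   1.95  0.    0.99 -0.54]
turn about world z to align (deg) -0.07414009880534422 -> tool z units 0.012356683134224037
to 40 above, tool units now [-8.009 -3.5    3.416] after turn [-8.014 -3.49   3.416]
```

```bash
python3 -m jog '[[-0.4,-0.17,0,0,0,0,0],[-0.75,-0.33,0,0,0,0,0],[-0.75,-0.33,0,0,0,0,0],[-0.75,-0.33,0,0,0,0,0],[-0.75,-0.33,0,0,0,0,0],[-0.75,-0.33,0,0,0,0,0],[-0.75,-0.33,0,0,0,0,0],[-0.75,-0.33,0,0,0,0,0],[-0.75,-0.33,0,0,0,0,0],[-0.75,-0.33,0,0,0,0,0],[-0.75,-0.33,0,0,0,0,0],[-0.11,-0.03,0,0,0,0,0],[0,0,0.4,0,0,0,0],[0,0,0.6,0,0,0,0],[0,0,0.6,0,0,0,0],[0,0,0.6,0,0,0,0],[0,0,0.6,0,0,0,0],[0,0,0.6,0,0,0,0],[0,0,0,0,0,0,0],[0,0,0,0,0,0,0]]'
python3 - <<'E'
from h import *
import cv2
st(); o=ctrl.get_obs()["ee_pos"]; out=[]
for n in("top","side"):
    im=optics.get_image(n)[:,:,::-1].copy(); u,v=proj(n,o); a,b=proj(n,T); print(n,u,v,a,b)
    x,y=int(a)-40,int(b)-40; out.append(cv2.resize(im[y:y+80,x:x+80],(400,400),interpolation=cv2.INTER_CUBIC))
    cv2.drawMarker(out[-1],(int((u-x+.5)*5),int((v-y+.5)*5)),(255,0,255),0,15); cv2.drawMarker(out[-1],(int((a-x+.5)*5),int((b-y+.5)*5)),(255,255,0),0,15)
cv2.imwrite("pics/c2.png",np.hstack(out))
E
```

```text
t: 4.8
ee_pos: [594.5, -173.4, 86.8]
orientation: [-1.144, -2.925, -0.0]
ft_force: [0.1, -0.6, -0.3]
width: 0.7
grasp_force: 0.0
t 4.8 pos [ 594.5 -173.4   86.8] tool z [-1.e-03  4.e-04 -1.e+00] yang 47.3 F [ 0.09 -0.56 -0.28] w 0.7 q [-0.3   0.59  1.72  0.    0.83 -1.13]
turn about world z to align (deg) -0.1618081843552659 -> tool z units 0.02696803072587765
to 40 above, tool units now [-0.025 -0.037  0.02 ] after turn [-0.025 -0.037  0.02 ]
top 308.85601720915696 186.0654907369098 308.7813123294918 189.99449507432618
side 312.1809652176779 209.33618672990573 311.1969961642848 220.33822844889454
```

View pics/c2.png

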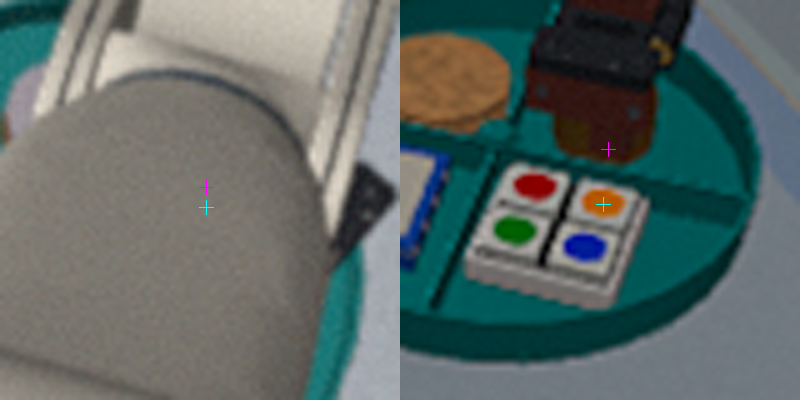

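The side view shows the switch unmoved, with amber at crop (603,203). The dark fingers overlap the jar behind them, so the tip is unclear. I'll zoom in with more contrast.

Run:
```python
from h import *
import cv2
im=optics.get_image("side")[:,:,::-1]; c=im[170:235,275:345].astype(float)
c=(np.clip(c/255,0,1)**.5*255).astype(np.uint8); cv2.imwrite("pics/c3.png",cv2.resize(c,(630,585),interpolation=cv2.INTER_CUBIC))
```

```text
(no output)
```

View pics/c3.png

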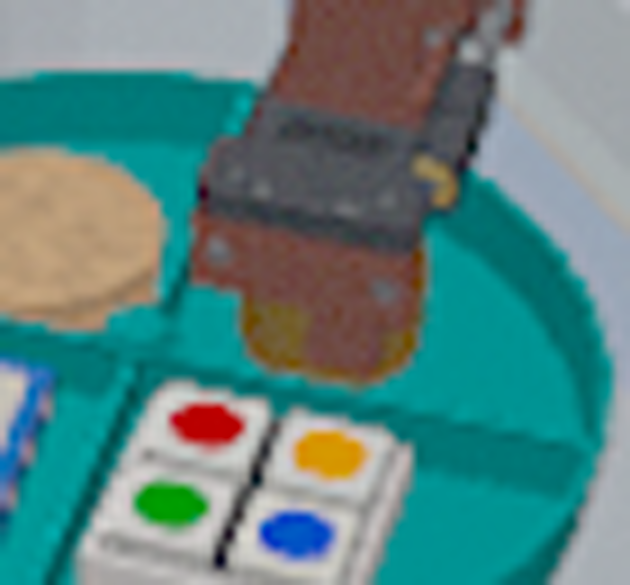

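The fingertips end at crop (345,375), which is within 1–2 mm of the predicted TCP. Descending.

```bash
python3 -m jog '[[-0.02,-0.03,0.1,0,0,0,0],[0,0,0.2,0,0,0,0],[0,0,0.2,0,0,0,0],[0,0,0.2,0,0,0,0],[0,0,0.15,0,0,0,0],[0,0,0.05,0,0,0,0],[0,0,0,0,0,0,0],[0,0,0,0,0,0,0]]'; python3 -c "from h import *;st()"
```

```text
t: 5.75
ee_pos: [594.6, -176.1, 50.7]
orientation: [1.147, 2.925, 0.0]
ft_force: [0.7, -0.4, 0.6]
width: 0.4
grasp_force: 0.0
t 5.75 pos [ 594.6 -176.1   50.7] tool z [ 1.e-04 -0.e+00 -1.e+00] yang 47.2 F [ 0.72 -0.42  0.61] w 0.4 q [-0.31  0.64  1.73  0.    0.77 -1.13]
turn about world z to align (deg) -0.06949095215216516 -> tool z units 0.011581825358694195
to 40 above, tool units now [ 0.022  0.011 -0.882] after turn [ 0.022  0.011 -0.882]
```

```bash
python3 -m jog '[[0,0,0.05,0,0,0,0],[0,0,0.05,0,0,0,0],[0,0,0.03,0,0,0,0],[0,0,0,0,0,0,0],[0,0,0,0,0,0,0]]'
python3 - <<'E'
from h import *
import cv2
st(); im=optics.get_image("side")[:,:,::-1]; c=im[170:235,275:345].astype(float)
c=(np.clip(c/255,0,1)**.5*255).astype(np.uint8); cv2.imwrite("pics/c4.png",cv2.resize(c,(630,585),interpolation=cv2.INTER_CUBIC))
E
```

```text
t: 6.25
ee_pos: [594.6, -176.1, 45.7]
orientation: [1.147, 2.924, -0.0]
ft_force: [-0.1, 0.6, 1.7]
width: 0.4
grasp_force: 0.8
t 6.25 pos [ 594.6 -176.1   45.7] tool z [ 3.e-04 -1.e-04 -1.e+00] yang 47.2 F [-0.11  0.56  1.67] w 0.4 q [-0.31  0.65  1.73 -0.    0.76 -1.13]
turn about world z to align (deg) -0.07137756454916655 -> tool z units 0.011896260758194424
to 40 above, tool units now [ 0.023  0.011 -1.009] after turn [ 0.023  0.011 -1.009]
```

View pics/c4.png

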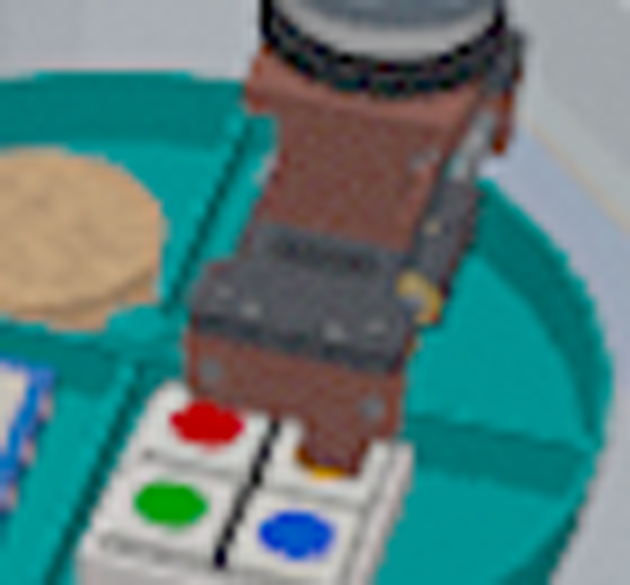

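The fingertips rest on the amber cap only, at crop (335,455). Now I'll press in small steps.

```bash
python3 -m jog '[[0,0,0.03,0,0,0,0],[0,0,0.03,0,0,0,0],[0,0,0.02,0,0,0,0],[0,0,0,0,0,0,0]]'; python3 -c "from h import *;st()"
```

```text
t: 6.7
ee_pos: [594.7, -176.1, 42.4]
orientation: [1.147, 2.924, 0.0]
ft_force: [-1.0, 0.7, 4.2]
width: 0.4
grasp_force: 2.4
t 6.7 pos [ 594.7 -176.1   42.4] tool z [ 4.e-04 -1.e-04 -1.e+00] yang 47.2 F [-1.04  0.74  4.23] w 0.4 q [-0.31  0.66  1.73  0.    0.75 -1.13]
turn about world z to align (deg) -0.06877554845607392 -> tool z units 0.011462591409345654
to 40 above, tool units now [ 0.024  0.01  -1.089] after turn [ 0.024  0.01  -1.089]
```

```bash
python3 -m jog '[[0,0,0.01,0,0,0,0],[0,0,0,0,0,0,0],[0,0,0,0,0,0,0]]'; python3 -m jog '[[0,0,0.005,0,0,0,0],[0,0,0,0,0,0,0],[0,0,0,0,0,0,0]]'
```

```text
t: 7.0
ee_pos: [594.8, -176.1, 42.3]
orientation: [1.147, 2.924, 0.0]
ft_force: [-0.6, 0.5, 7.3]
width: 0.4
grasp_force: 3.3
t: 7.3
ee_pos: [594.9, -176.1, 42.3]
orientation: [1.147, 2.924, 0.0]
ft_force: [-1.4, 1.2, 7.2]
width: 0.2
grasp_force: 3.9
```

The key is at its stop: the force reads 7 N and the tip has stopped moving down. Releasing and retreating.

```bash
python3 -m jog '[[0,0,-0.04,0,0,0,0],[0,0,-0.05,0,0,0,0],[0,0,-0.1,0,0,0,0],[0,0,-0.3,0,0,0,0],[0,0,-0.6,0,0,0,0],[0,0,-0.6,0,0,0,0],[0,0,-0.6,0,0,0,0],[0,0,-0.6,0,0,0,0],[0,0,-0.6,0,0,0,0],[0,0,-0.4,0,0,0,0],[0,0,0,0,0,0,0],[0,0,0,0,0,0,0]]'
python3 - <<'E'
from h import *
import cv2
im=optics.get_image("side")[:,:,::-1]; a=cv2.imread("pics/side0.png")
out=[cv2.resize((np.clip(i[150:255,235:345]/255,0,1)**.5*255).astype(np.uint8),(400,382),interpolation=cv2.INTER_CUBIC) for i in(a,im)]
cv2.imwrite("pics/c5.png",np.hstack(out)); print(np.abs(a.astype(int)-im)[207:245,280:325].max())
E
```

```text
t: 8.5
ee_pos: [594.2, -176.0, 197.4]
orientation: [1.147, 2.924, -0.0]
ft_force: [-0.6, 0.2, 0.2]
width: 0.1
grasp_force: 0.0
46
```

View pics/c5.png

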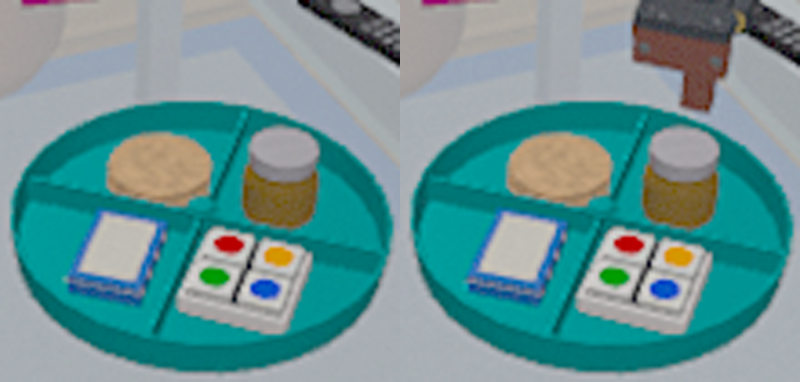

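The before and after views match: switch at crop (245,280) against (645,280), and the hand is clear.

```bash
python3 -c "from workcell import ctrl; print(ctrl.close_job())"
```

```text
the job is handed in; nothing more can be done
None
```

I pressed the amber key on the white switch down to its stop (about 7 N) and let it go. The hand is clear, the caddy and switch look unmoved in the side-camera picture afterwards, and the job is handed in; no verdict came back.

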